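# Enable the light-gate tester and hold the test blade in its guard slot

### The job

Take the grey plug and push it fully home into the rectangular socket of the light-gate tester, until its flange sits flat on the deck, and let it go. Then draw the test blade out of its stand, pass it tip down through the narrow guard slot in the tester's deck, and finish holding it there upright in the gripper, at rest and without leaning hard on the slot, its tip 30 mm below the deck's top surface (half of the blade inside, shoulder well clear of the deck). Leave the other things on the bench where they are.

Things in the scene. Friction and masses are not known exactly. Their poses are not given: they have to be found in the camera images.
- tester: Light-gate tester, fixed to the bench: grey housing with flat aluminium deck, 180 (x) x 100 (y) x 85 mm (z). Origin: centre of its underside; z up; x along its length, pointing roughly away from the robot. The deck is 12 mm thick, top 85 mm above the bench. The bay under the slot has open long sides that show a black fork; under the deck there is free depth of 65 mm.
- slot (a point): Centre of the guard slot at the deck's top surface, 50 mm along -x from the tester's middle (the end nearer the robot). Axes as the tester's. The slot passes through the deck and is 10 mm along x by 42 mm along y (2 mm more than the blade each way), with a 2 mm chamfer round its mouth.
- socket (a point): Centre of the socket at the deck's top surface, 50 mm along +x from the tester's middle (the end farther from the robot). Axes as the tester's. The opening is 22 mm along x by 32 mm along y (2 mm more than the plug's foot each way), with a 2 mm chamfer round its mouth; it is a hole through the deck.
- plug: Grey plastic plug, loose (about 0.08 kg), standing on its foot on the bench. Origin: centre of the foot's underside; z up. Foot 20 (x) x 30 (y) x 22 mm (z); then a flange 30 x 42 mm, 5 mm thick, from z = 22 to 27 mm; above it the grip, 18 (x) x 34 (y) mm, from z = 27 to 57 mm. Grip it across x. Either way round fits the socket. Fully home, its origin is 22 mm below the socket point.
- blade: Test blade, loose (about 0.12 kg), standing tip down in its stand. Origin: middle of the tip (its lowest face); z up along the blade. Aluminium blade 8 (x) x 40 (y) x 60 mm (z), shoulder 18 x 50 mm from z = 60 to 66 mm, black handle 14 (x) x 40 (y) mm from z = 66 to 112 mm. Either way round fits the slot.
- blade_grip (a point): Middle of the blade's handle, 90 mm above the tip along the blade's z; axes as the blade's. Grip across x.
- stand: Black stand on a dark steel foot, fixed to the bench; origin: centre of its underside, axes as the blade's as it stands. Block 50 (x) x 80 (y) mm, top 50 mm above the bench, foot 80 x 96 mm. Its slot, 12 x 44 mm, is 44 mm deep: the blade's tip stands 6 mm above the bench and is drawn straight up.
- beaker: clear plastic beaker, 46 mm wide, 60 mm tall, bystander
- eyepiece: spare microscope eyepiece with black top, 34 mm wide, 45 mm tall, bystander
- carbon_tin: round tin, 58 mm wide, 36 mm tall, bystander
- grease_pot: round pot, 69 mm wide, 41 mm tall, bystander
- petri: petri dish, 70 mm wide, 17 mm tall, bystander
- marker: black and white marker pen, 133 mm long, 15 mm thick, lying, bystander
Not all that is in view belongs to the job. There is more than one size of the blade; the one meant has the size given above. There is more than one size of the tester; the one meant has the size given above.

How it is judged (in metres and radians):
On the way, in this order (a step that is already met when the one before it is completed fails the run):
1. the plug is fully home in the socket and let go (z of plug in the frame of socket below -0.0195 m and horizontal distance between plug and socket below 0.004 m and angle between plug's own z axis and vertical below 0.07 rad and contact force between the fingers and plug below 0.2 N), for 0.2 s.
2. the blade's tip has passed through the guard slot (z of blade in the frame of slot below -0.014 m and horizontal distance between blade and slot below 0.005 m), for 0.1 s.
At the end, for the whole second after the job is handed in: Plug home (flange within 2.5 mm of the deck, centred within 4 mm) and let go; blade gripped (over 2 N), at rest, upright within 0.1 rad, through the slot, tip 22 to 38 mm below the deck's top, pressing on the tester with less than 8 N (all of step 1 and z of blade in the frame of slot between -0.038 and -0.022 m and horizontal distance between blade and slot below 0.005 m and angle between blade's own z axis and vertical below 0.1 rad and linear speed of blade below 0.01 m/s and contact force between the fingers and blade above 2 N and contact force between blade and tester below 8 N); the arm keeps its last pose, push and grip.
It fails at once if a bystander is moved by more than 30 mm (distance of any of beaker, eyepiece, carbon_tin, grease_pot, petri, marker from where it was at the start of the episode above 0.03 m).
It also fails if it takes over 72 s, if anything falls off the work surface, if the arm or the gripper's body presses on something with over 40 N, if the wrist force passes 120 N, or if a joint passes its speed limit or range.

### The arm

A 7-joint arm with a two-finger parallel gripper is mounted at the origin on a cart in front of the work surface, level with it; the furniture and walls round the work are solid. World frame = base frame: x ahead of the robot, y to its left, z up, the work surface at z = 0. Lengths are in m, angles in degrees, forces in N, time in s.
With the tool pointing down it reaches from about 0.425 to 1.025 m from the base axis. Payload 9.4 kg.
Tool frame: the origin (TCP) lies at the very end of the fingers, on their centre line; the grasp point (between the pads) lies 19 mm behind it; z points along the fingers, y is the line along which they close (so a half turn about z gives the same grasp; the last joint's range is limited). The gripper opens to 93 mm and grips with 3 to 60 N. Pads are 15 mm wide; open, the fingers measure 128 mm over their backs; the gripper's body (75 mm by 188 mm) begins 65 mm behind the grasp point.
Start: joints at [-74.467, 34.337, -0.143, 91.639, 0.103, 54.024, -4.572], TCP at [0.247, 0.682, 0.219] pointing down, gripper open.
Joint ranges: [-147.43, 147.43], [-19.82, 112.94], [-74.19, 73.91], [6.32, 146.72], [-59.91, 239.91], [6.04, 106.73], [-150.56, 150.56]. Speed limits (degrees/s): [127.2, 127.2, 172.46, 172.46, 180, 180, 180].

### API

Orientations are given as a 3x3 rotation matrix whose columns are the frame's x, y, z axes.
In Python, from station import status, viewer, r gives the robot as it stands.
- The arm moves only by the shell command python3 -m inch 'ROWS'. ROWS is JSON, one flat list of numbers, 5 for each row, row after row: the shift along the tool's x, y, z in cm, then the turn about the tool's z in rad, then the closure, from 0 (fully open) to 1 (shut). A call has 1 to 8 rows; each row shifts and turns the commanded pose from where the row before left it, along the tool's axes as they then stand; what a row does not reach is not made up. A row lasts 1/8 s, in which the tool goes at most 62.5 mm and 10.7 degrees, less where a joint would pass 70% of its speed; a pose out of reach is approached as far as the arm can. A call is refused whole if a number of a shift passes 6.25 or a number of a turn 0.188, either way. A call with a gripper value outside its range is refused whole. The fingers move at their own pace and stop on an object; the grip force is fixed at half the most. Time passes only in rows, so rows that do not move let the fingers close. It gives the time, the measured TCP pose, the force, the opening and the grip force at its end, in the units of the state.
- status.get_state(): the state, without advancing time (a new reading comes with each control period).
- viewer.camera(name): name is "scene" or "side" or "wrist"; returns the picture (480x640x3 uint8, red, green, blue); there is no depth.
- viewer.camera_model(name): a dict with "mtx" (3x3 intrinsics, pixels), "rvec" (rotation vector, rad) and "tvec" (3), from world to camera coordinates, as OpenCV has them. Camera axes: x right, y down, z forward; pixel columns grow to the right and rows downward; lengths in m; the calibration is good to about 2 mm. A picture is of the moment at which its call begins: read the wrist's pose just before it. camera_model takes no time and is no camera call; for the wrist camera it gives the pose at the moment of the call.
- r.finish_job(): hands the job in; it is judged then, once.
Trained networks look in the newest picture that a camera, given by its name, has taken for a name from the list of things; names that differ only in an ending like _2 or _b are one class to them, and where a whole thing is asked for, a point or a joint stands for the part that bears it (a point fixed in the world has none). Each returns a list of dicts, best first, with "p" (0 to 1); they miss things now and then, are a little off and sometimes report something else, mostly with a low value. They report only what shows in the picture. A call takes as long as a camera call. They do not tell look-alikes from the thing itself.
- viewer.spot_in(name, camera): "extent" ([centre column, centre row, width, height] in pixels, round what is visible of it).
- viewer.outline_of(name, camera): "mask" (480x640 bool, what is visible of it) and "extent" ([centre column, centre row, width, height] in pixels, round what is visible of it).
The state is a dict: "clock": time; "qpos": joint angles; "dq": joint speeds; "joint_torque": joint torques, N m; "ee_pos": TCP position; "tcp_rot": TCP orientation; "wrist_force": force on the tool from outside, world axes, zero at the start; "torque": the same for the moment, N m; "finger_gap": opening from 0.0 (shut) to 1.0 (fully open); "finger_force": force on a finger pad.
Only numpy, scipy, OpenCV 4.12 (cv2) and the standard library are available. Lean on these libraries where they do the work, as an engineer would, in place of code of your own. Each camera call takes 0.05 s, during which the arm holds its last target. There are 200 camera calls.

## Working session

There is one attempt and no reset: what is moved stays moved. The work goes in short steps, Python scripts to look and compute and a shell command to move; the robot and the scene stay as the last step left them, time stands still between calls to the robot, and variables do not carry over. Pictures are saved under pics/ and viewed, at most 10 in all, crops included, and the job is handed in when it is done.

```bash
ls; mkdir -p pics
python3 - <<'E'
from station import status, viewer, r
import cv2, numpy as np
s=status.get_state(); print(s)
for c in ("scene","side"):
    im=viewer.camera(c); cv2.imwrite(f"pics/{c}0.png",im[:,:,::-1])
    m=viewer.camera_model(c); print(c,m)
    for n in ("tester","plug","blade","stand"):
        print(n,[(np.round(d["extent"]).tolist(),round(d["p"],2)) for d in viewer.spot_in(n,c)])
E
```

```text
pics
{'clock': 0.0, 'qpos': array([-74.46930368,  34.38464627,  -0.14285621,  91.68259744,
         0.10173579,  54.02435526,  -4.57130285]), 'dq': array([ 0.00475088,  0.05450926,  0.01666446,  0.00293348, -0.03818391,
        0.01256736,  0.02854747]), 'joint_torque': array([ 7.30661359e-04, -7.65059423e+01,  1.49817724e+00, -2.52330226e+01,
       -5.22982213e-02,  1.71370385e-02,  1.36402841e-04]), 'ee_pos': array([0.24694392, 0.68110335, 0.21774868]), 'tcp_rot': array([[-9.40144243e-01,  3.40776533e-01, -3.96474064e-04],
       [ 3.40776729e-01,  9.40142983e-01, -1.54675911e-03],
       [-1.54356898e-04, -1.58928581e-03, -9.99998725e-01]]), 'wrist_force': array([0.5073145 , 0.22322528, 0.24598231]), 'torque': array([ 0.02356325, -0.03347213, -0.00298223]), 'finger_force': 0.0, 'finger_gap': 1.0021106928366972}
scene {'mtx': array([[448.02413318,   0.        , 311.71845052],
       [  0.        , 448.02413318, 238.31886425],
       [  0.        ,   0.        ,   1.        ]]), 'rvec': array([ 0.86532695, -2.45643587,  1.15069299]), 'tvec': array([0.41940696, 0.2827379 , 0.77653897])}
tester [([350.0, 214.0, 75.0, 73.0], 0.94), ([294.0, 250.0, 60.0, 57.0], 0.81)]
plug [([168.0, 338.0, 25.0, 29.0], 0.66)]
blade [([199.0, 373.0, 17.0, 37.0], 0.86), ([243.0, 382.0, 37.0, 46.0], 0.59)]
stand [([249.0, 411.0, 71.0, 72.0], 0.96)]
side {'mtx': array([[580.95228772,   0.        , 322.57587092],
       [  0.        , 580.95228772, 243.8382845 ],
       [  0.        ,   0.        ,   1.        ]]), 'rvec': array([ 1.93699767, -0.13137277,  0.06127111]), 'tvec': array([-0.55441004,  0.12689183,  1.60724627])}
tester [([331.0, 259.0, 50.0, 12.0], 0.75), ([315.0, 278.0, 39.0, 25.0], 0.6), ([265.0, 335.0, 28.0, 21.0], 0.31)]
plug []
blade [([289.0, 223.0, 8.0, 20.0], 0.69), ([264.0, 215.0, 6.0, 25.0], 0.4)]
stand [([262.0, 231.0, 22.0, 22.0], 0.77)]
```

View pics/scene0.png

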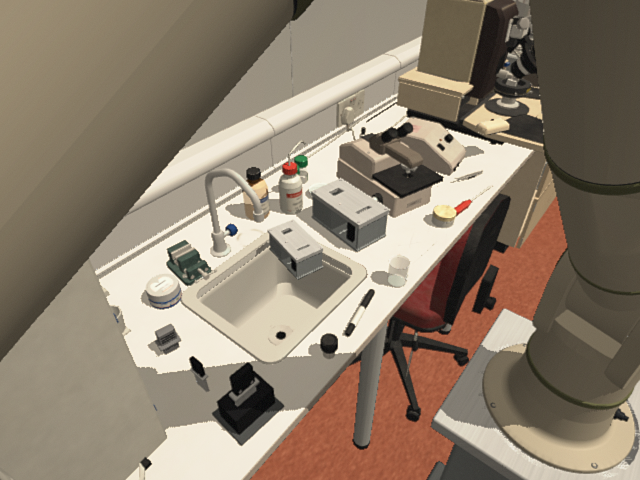

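View pics/side0.png

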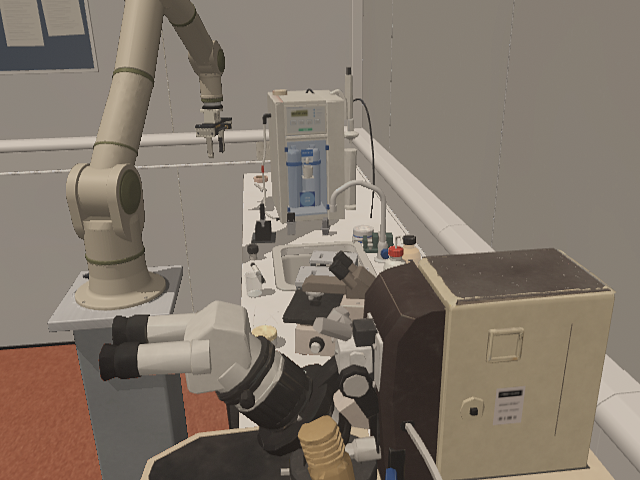

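The scene view shows two testers, at (350,214) and (294,250), and two blades, at (199,373) and in the stand at (243,382). It also shows the plug at (168,338). I'll enlarge the crops and measure sizes to tell the look-alikes apart.

```bash
cat > h.py <<'E'
import cv2, numpy as np
from station import status, viewer, r
def cam(m):
    R=cv2.Rodrigues(np.array(m["rvec"]))[0]; t=np.array(m["tvec"]).ravel(); return R,t,np.array(m["mtx"])
def at_z(m,px,z):
    R,t,K=cam(m); px=np.atleast_2d(px).astype(float)
    d=(np.linalg.inv(K)@np.c_[px,np.ones(len(px))].T).T@R
    c=-R.T@t; return c+d*((z-c[2])/d[:,2])[:,None]
def proj(m,P): return cv2.projectPoints(np.atleast_2d(P).astype(float),np.array(m["rvec"]),np.array(m["tvec"]),np.array(m["mtx"]),None)[0][:,0]
E
python3 - <<'E'
from h import *
im=cv2.imread("pics/scene0.png")
a=cv2.resize(im[170:290,260:400],None,fx=4,fy=4,interpolation=cv2.INTER_CUBIC)
b=cv2.resize(im[320:440,140:290],None,fx=4,fy=4,interpolation=cv2.INTER_CUBIC)
cv2.imwrite("pics/cropA.png",a);cv2.imwrite("pics/cropB.png",b)
E
```

```text
(no output)
```

View pics/cropA.png

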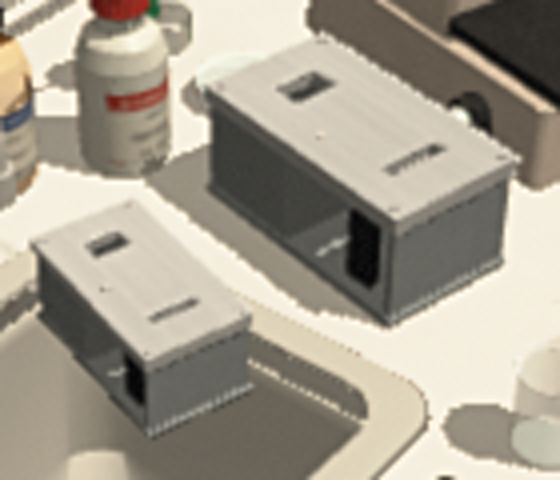

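View pics/cropB.png

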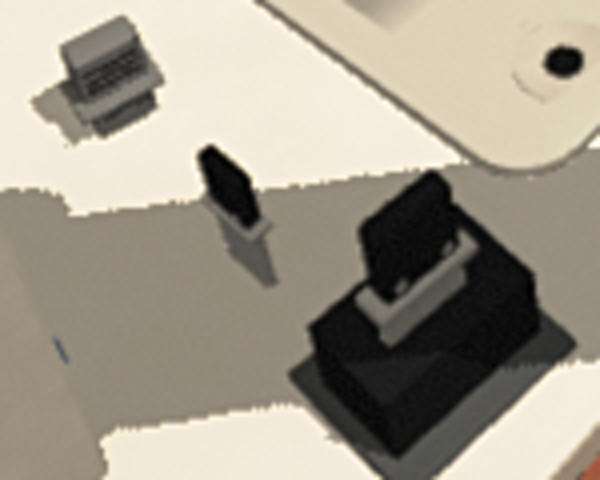

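Run:
```python
from h import *
m=viewer.camera_model("scene")
def info(n,pts,off,z):
    P=at_z(m,np.array(pts)/4+off,z)[:,:2]
    print(n,P.round(4).tolist(),"sides",np.linalg.norm(P-np.roll(P,-1,0),axis=1).round(4),"c",P.mean(0).round(4)); return P
A=np.array([260,170]);B=np.array([140,320])
info("big",[(210,88),(320,38),(518,160),(392,218)],A,.085)
for z in (.085,.0): info("small",[(35,242),(130,202),(250,318),(148,360)],A,z)
info("bigslots",[(306,86),(416,158)],A,.085)
# plug top 18x34 at z .057
info("plugtop",[(60,48),(122,14),(140,42),(76,74)],B,.057)
info("blade_small_handle top",[(198,152),(212,145),(260,215),(245,222)],B,.09)
info("blade handle top",[(360,228),(432,170),(452,180),(372,236)],B,.118)
info("stand top",[(310,328),(0,0),(540,300),(398,405)],B,.05)
info("stand foot",[(290,375),(0,0),(577,345),(395,478)],B,.0)
print(status.get_state()["ee_pos"])
```

```text
big [[0.6573, -0.1485], [0.6376, -0.239], [0.4642, -0.2024], [0.4911, -0.1092]] sides [0.0926 0.1772 0.097  0.1708] c [ 0.5625 -0.1748]
small [[0.6367, 0.0343], [0.619, -0.0273], [0.5011, 0.0103], [0.5222, 0.0698]] sides [0.0641 0.1238 0.0631 0.1199] c [0.5698 0.0217]
small [[0.7148, -0.0397], [0.6947, -0.1096], [0.5609, -0.067], [0.5849, 0.0005]] sides [0.0727 0.1404 0.0716 0.136 ] c [ 0.6388 -0.054 ]
bigslots [[0.611, -0.1878], [0.5131, -0.1664]] sides [0.1002 0.1002] c [ 0.562  -0.1771]
plugtop [[0.6205, 0.361], [0.6144, 0.3305], [0.5942, 0.3356], [0.6022, 0.3655]] sides [0.0311 0.0208 0.0309 0.0188] c [0.6078 0.3482]
blade_small_handle top [[0.5015, 0.3691], [0.4997, 0.3632], [0.458, 0.3729], [0.4602, 0.3788]] sides [0.0062 0.0428 0.0063 0.0424] c [0.4799 0.371 ]
blade handle top [[0.4057, 0.3621], [0.4029, 0.3264], [0.3935, 0.3248], [0.3996, 0.3617]] sides [0.0358 0.0096 0.0374 0.0062] c [0.4004 0.3438]
stand top [[0.427, 0.3815], [0.6734, 0.3592], [0.3626, 0.3138], [0.3752, 0.382]] sides [0.2474 0.3141 0.0694 0.0518] c [0.4595 0.3591]
stand foot [[0.4449, 0.3864], [0.7197, 0.3423], [0.3585, 0.2993], [0.3773, 0.3894]] sides [0.2783 0.3637 0.0921 0.0676] c [0.4751 0.3543]
[0.24709301 0.68157196 0.21856855]
```

The big tester at (350,214) measures about 178 x 97 mm, against 180 x 100 mm given, and its hole spacing is 100.2 mm. So it's the one meant; the smaller at (294,250) is about 0.7 scale. The blade in the stand at (243,382) is the one described, and the loose one at (199,373) is a look-alike. Next I'll check where the tall machine is before moving.

Run:
```python
from h import *
m=viewer.camera_model("side"); s=viewer.camera_model("scene")
print(at_z(m,[(270,218),(343,215),(243,218),(330,230)],0).round(3))
print(at_z(s,[(165,440),(220,250),(228,168)],0).round(3), at_z(s,[(222,172)],0.2))
w=viewer.camera_model("wrist");R,t,K=cam(w);T=status.get_state();Rt=T["tcp_rot"]
print("cam in tool",Rt.T@(-R.T@t-T["ee_pos"]),"axes",(Rt.T@R.T).round(3),K)
```

```text
[[0.429 0.55  0.   ]
 [0.701 0.536 0.   ]
 [0.329 0.568 0.   ]
 [0.631 0.38  0.   ]]
[[ 0.471  0.466  0.   ]
 [ 0.756  0.09   0.   ]
 [ 1.029 -0.188  0.   ]] [[0.75524585 0.04717911 0.2       ]]
cam in tool [ 0.0823881   0.0003297  -0.16519741] axes [[-0.001 -0.956 -0.293]
 [ 1.    -0.001  0.   ]
 [-0.001 -0.293  0.956]] [[373.46448965   0.         325.41301879]
 [  0.         373.46448965 235.26539139]
 [  0.           0.           1.        ]]
```

```bash
python3 -m inch '[-2.65,-4.36,-0.67,0,0, -2.65,-4.36,-0.67,0,0, -2.65,-4.36,-0.67,0,0, -2.65,-4.36,-0.67,0,0, -2.65,-4.36,-0.67,0,0, -2.65,-4.36,-0.67,0,0]'
```

```text
clock: 1.25
ee_pos: [0.3077, 0.3799, 0.2592]
tcp_rot: [[-0.94, 0.341, 0.0], [0.341, 0.94, 0.0], [-0.0, 0.001, -1.0]]
wrist_force: [1.0, -0.5, -0.3]
finger_gap: 1.002
finger_force: 0.0
```

```bash
python3 -m inch '[0,0,0,0.179,0, 0,0,0,0.179,0, 0,0,0,0.179,0, 0,0,0,0.179,0, 0,0,0,0.179,0, 0,0,0,0.179,0, 0,0,0,0.179,0, 0,0,0,0.179,0]'
```

```text
clock: 2.25
ee_pos: [0.3075, 0.3815, 0.259]
tcp_rot: [[0.213, 0.977, 0.0], [0.977, -0.213, 0.0], [0.0, 0.0, -1.0]]
wrist_force: [0.4, -0.0, -0.9]
finger_gap: 1.001
finger_force: 0.0
```

```bash
python3 -m inch '[-0.15,5.15,-1.75,0,0, -0.15,5.15,-1.75,0,0, -0.15,5.15,-1.75,0,0, -0.15,5.15,-1.75,0,0, 0,0,0,0,0, 0,0,0,0,0]'
python3 - <<'E'
from h import *
T=status.get_state();m=viewer.camera_model("wrist");im=viewer.camera("wrist");cv2.imwrite("pics/w1.png",im[:,:,::-1])
for n in ("plug","blade","stand"):
    print(n,[(np.round(d["extent"]).tolist(),round(d["p"],2)) for d in viewer.spot_in(n,"wrist")])
for n,p in dict(plug=(.608,.348,.057),blade=(.40,.344,.118)).items(): print(n,proj(m,p))
E
```

```text
clock: 3.0
ee_pos: [0.507, 0.3329, 0.3284]
tcp_rot: [[0.208, 0.978, -0.001], [0.978, -0.208, -0.0], [-0.0, -0.001, -1.0]]
wrist_force: [-0.7, -0.2, -0.2]
finger_gap: 0.999
finger_force: 0.0
plug [([408.0, 160.0, 28.0, 35.0], 0.68), ([424.0, 451.0, 95.0, 7.0], 0.3)]
blade [([230.0, 207.0, 31.0, 52.0], 0.91), ([314.0, 170.0, 31.0, 16.0], 0.83)]
stand [([246.0, 194.0, 70.0, 80.0], 0.88)]
plug [[408.95861711 163.08541168]]
blade [[222.81632373 215.72315237]]
```

View pics/w1.png

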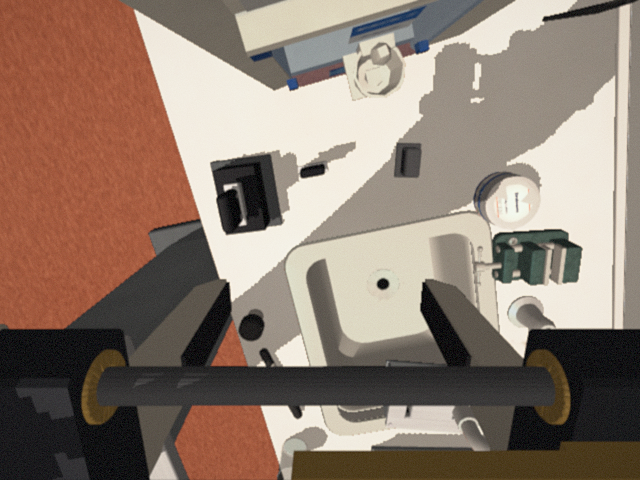

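The plug is at (408,160), its long side almost along the image vertical, and the stand is at (246,194) with the blade leaning left in perspective. The machine is well clear. I'll go over the plug and look from near.

```bash
python3 -m inch '[0.89,2.37,4.2,0,0, 0.89,2.37,4.2,0,0, 0.89,2.37,4.2,0,0, 0.89,2.37,4.2,0,0, 0,0,0,0,0, 0,0,0,0,0]'
python3 - <<'E'
from h import *
T=status.get_state();m=viewer.camera_model("wrist");im=viewer.camera("wrist");cv2.imwrite("pics/w2.png",im[:,:,::-1])
for d in viewer.outline_of("plug","wrist"):
    mk=d["mask"].astype(np.uint8); c=max(cv2.findContours(mk,0,1)[0],key=cv2.contourArea)
    print(d["extent"],d["p"],cv2.minAreaRect(c), cv2.approxPolyDP(c,3,True)[:,0].tolist())
E
```

```text
clock: 3.95
ee_pos: [0.6072, 0.3484, 0.1618]
tcp_rot: [[0.207, 0.978, 0.0], [0.978, -0.207, 0.0], [0.0, 0.0, -1.0]]
wrist_force: [-1.1, -0.4, 0.5]
finger_gap: 1.004
finger_force: 0.0
```

View pics/w2.png

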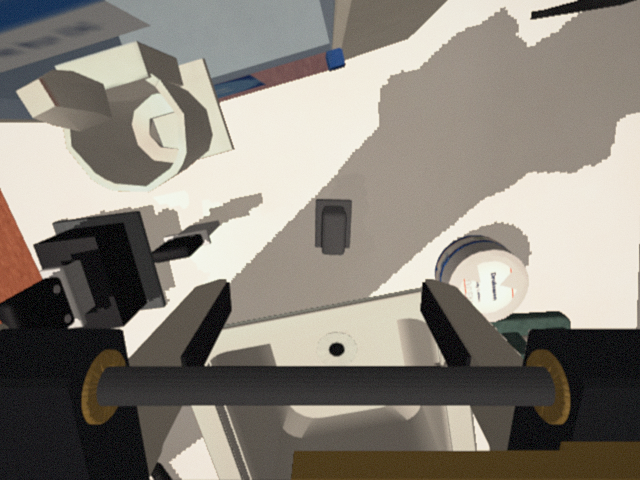

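The plug is at (333,227), between the fingers, with flange rows about 198–250 and grip columns about 321–346. I'll fit its pose by projecting the given model onto the image edges.

```bash
cat > fit.py <<'E'
from h import *
from scipy.optimize import minimize
def box(x0,y0,z0,z1): return np.array([[sx*x0/2,sy*y0/2,z] for z in (z0,z1) for sx,sy in((-1,-1),(1,-1),(1,1),(-1,1))])
PLUG=[box(.030,.042,.022,.027),box(.018,.034,.027,.057),box(.020,.030,0,.022)]
def world(P,p,z=0):
    c,s=np.cos(p[2]),np.sin(p[2]); return P@np.array([[c,s,0],[-s,c,0],[0,0,1]])+[p[0],p[1],z]
def edges(b): return [(b[i],b[j]) for i,j in ((0,1),(1,2),(2,3),(3,0),(4,5),(5,6),(6,7),(7,4))]
def score(p,m,g,parts,z=0):
    """mean gradient normal to projected top-face edges"""
    tot=0
    for b in parts:
        t=b[4:]
        for i in range(4):
            a=proj(m,np.array([t[i]+(t[(i+1)%4]-t[i])*u for u in np.linspace(.08,.92,25)])@np.eye(3) if False else world(np.array([t[i]+(t[(i+1)%4]-t[i])*u for u in np.linspace(.08,.92,25)]),p,z))
            tot+=cv2.remap(g,a[:,:1].astype(np.float32),a[:,1:].astype(np.float32),cv2.INTER_LINEAR).mean()
    return tot
def fit(m,im,parts,p0,z=0,win=.012,ang=.12,blur=1.2):
    f=cv2.GaussianBlur(im,(0,0),blur).astype(np.float32)
    g=max((np.hypot(cv2.Sobel(f[:,:,k],5,1,0),cv2.Sobel(f[:,:,k],5,0,1)) for k in range(3)),key=lambda a:a.sum())
    g=np.minimum(g,60)
    best=max(((score((p0[0]+dx,p0[1]+dy,p0[2]+da),m,g,parts,z),p0[0]+dx,p0[1]+dy,p0[2]+da) for dx in np.arange(-win,win+.0001,.002) for dy in np.arange(-win,win+.0001,.002) for da in np.linspace(-ang,ang,5)))
    r_=minimize(lambda q:-score(q,m,g,parts,z),best[1:],method="Nelder-Mead",options=dict(initial_simplex=np.array(best[1:])+np.array([[0,0,0],[.002,0,0],[0,.002,0],[0,0,.04]])))
    return r_.x,-r_.fun
def draw(im,m,parts,p,z,crop,k,fn):
    x0,y0,x1,y1=crop; o=cv2.resize(im[y0:y1,x0:x1],None,fx=k,fy=k,interpolation=cv2.INTER_CUBIC)
    for b in parts:
        q=((proj(m,world(b[4:],p,z))-[x0-.5,y0-.5])*k).astype(int); cv2.polylines(o,[q.reshape(-1,1,2)],True,(0,0,255),1)
    cv2.imwrite(fn,o)
E
python3 - <<'E'
from fit import *
im=cv2.imread("pics/w2.png");m=viewer.camera_model("wrist")
p,s=fit(m,im,PLUG[:2],(.608,.348,-.2)); print(p,s,np.degrees(p[2]))
draw(im,m,PLUG[:2],p,0,(290,175,380,275),6,"pics/w2c.png")
E
```

```text
[ 0.61193483  0.34769732 -0.21387681] 392.220458984375 -12.25423859260729
```

View pics/w2c.png

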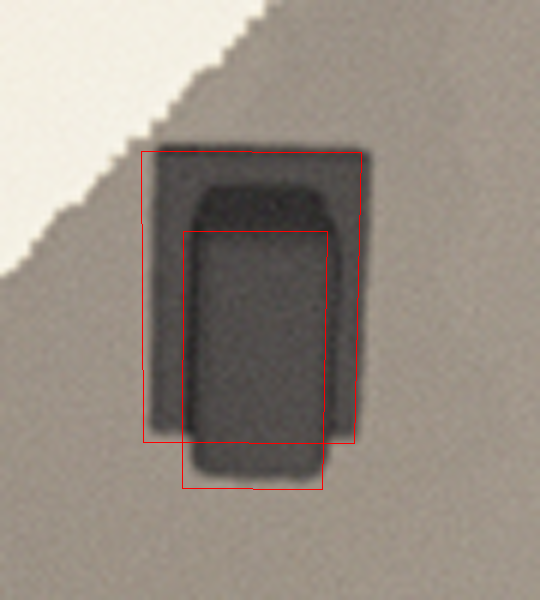

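The fit sits about 1.7 px too far left and 1 px too low, with the yaw off by 1.3°. Corrected, the plug is at (0.6134, 0.3483) with yaw about -13.5°. I'll descend with the gripper partly closed.

```bash
python3 -m inch '[0.12,0.61,0,0.028,0.4, 0,0,4,0,0.4, 0,0,4,0,0.4, 0,0,3,0,0.4, 0,0,1.5,0,0.4, 0,0,0.65,0,0.4, 0,0,0,0,0.4, 0,0,0,0,0.4]'
```

```text
clock: 5.05
ee_pos: [0.6147, 0.3483, 0.0306]
tcp_rot: [[0.235, 0.972, 0.002], [0.972, -0.235, 0.001], [0.001, 0.001, -1.0]]
wrist_force: [0.7, 0.7, 0.7]
finger_gap: 0.599
finger_force: 0.0
```

```bash
python3 -m inch '[0,0,0,0,1, 0,0,0,0,1, 0,0,0,0,1, 0,0,0,0,1, 0,0,0,0,1, 0,0,0,0,1]'
```

```text
clock: 5.8
ee_pos: [0.614, 0.3479, 0.0293]
tcp_rot: [[0.235, 0.972, -0.0], [0.972, -0.235, -0.0], [-0.0, -0.0, -1.0]]
wrist_force: [0.5, 0.1, 0.1]
finger_gap: 0.192
finger_force: 30.0
```

```bash
python3 -m inch '[0,0,-2,0,1, 0,0,-5,0,1, 0,0,-5,0,1, 0,0,-5,0,1, 0,0,-5,0,1, 0,0,-5,0,1, 0,0,0,0,1]' && python3 -m inch '[-5.28,-0.69,0,0,1, -5.28,-0.69,0,0,1, -5.28,-0.69,0,0,1, -5.28,-0.69,0,0,1, -5.28,-0.69,0,0,1, -5.28,-0.69,0,0,1, -5.28,-0.69,0,0,1, 0,0,0,0,1]'
python3 - <<'E'
from h import *
s=viewer.camera_model("scene")
for z in (.1,.2,.25,.3): print(z,proj(s,(.756,.09,z)), at_z(s,[(258,215),(405,130)],z).round(3).tolist())
E
```

```text
clock: 6.68
ee_pos: [0.6159, 0.3482, 0.3056]
tcp_rot: [[0.235, 0.972, 0.007], [0.972, -0.235, 0.005], [0.006, 0.006, -1.0]]
wrist_force: [-0.2, 0.1, -0.3]
finger_gap: 0.191
finger_force: 30.0
clock: 7.68
ee_pos: [0.4782, -0.0038, 0.2998]
tcp_rot: [[0.241, 0.971, -0.0], [0.971, -0.241, 0.0], [0.0, -0.0, -1.0]]
wrist_force: [-0.9, 0.4, -1.1]
finger_gap: 0.191
finger_force: 30.0
0.1 [[213.80492144 217.16920536]] [[0.682, 0.021, 0.1], [0.635, -0.568, 0.1]]
0.2 [[206.88890994 180.05823041]] [[0.581, 0.112, 0.2], [0.541, -0.381, 0.2]]
0.25 [[203.07718293 159.60469219]] [[0.53, 0.158, 0.25], [0.494, -0.287, 0.25]]
0.3 [[198.99634434 137.70711453]] [[0.479, 0.204, 0.3], [0.447, -0.194, 0.3]]
```

```bash
python3 -m inch '[-4,2.64,0,0,1, -4,2.64,0,0,1, -4,2.64,0,0,1, -4,2.64,0,0,1, 0,0,0,0,1, 0,0,0,0,1]'
python3 - <<'E'
from h import *
T=status.get_state();m=viewer.camera_model("wrist");im=viewer.camera("wrist");cv2.imwrite("pics/w3.png",im[:,:,::-1])
print({k:v.tolist() for k,v in m.items()})
print(proj(m,[(.611,-.188,.085),(.513,-.166,.085)]))
for d in viewer.spot_in("tester","wrist"): print(d)
E
```

```text
clock: 8.43
ee_pos: [0.5453, -0.1791, 0.2989]
tcp_rot: [[0.234, 0.972, -0.001], [0.972, -0.234, 0.001], [0.001, -0.001, -1.0]]
wrist_force: [0.1, 0.8, -0.4]
finger_gap: 0.196
finger_force: 30.0
{'mtx': [[373.46448964532374, 0.0, 325.41301879008535], [0.0, 373.46448964532374, 235.2653913891974], [0.0, 0.0, 1.0]], 'rvec': [-2.827201565907606, 0.3372461686746989, 0.0521859986571032], 'tvec': [-0.571157272696822, -0.1007363518769043, 0.4552837716490232]}
[[390.30686682 197.87053648]
 [292.82520818 199.45988515]]
{'extent': [347.1, 196.9, 178.2, 103.2], 'p': 0.96}
{'extent': [332.4, 33.5, 138.2, 63.6], 'p': 0.74}
```

View pics/w3.png

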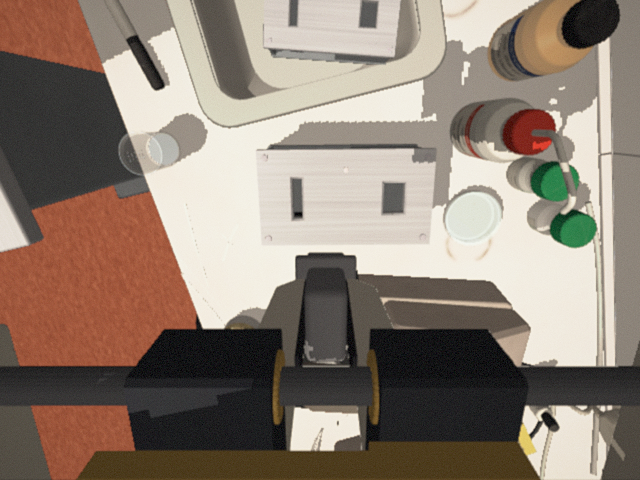

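The tester deck has corners at (258,149), (436,148), (430,243) and (262,244). The slot is at (297,198), the socket at (393,198), and the held plug's flange is near row 255. I'll refine these.

Run:
```python
from fit import *
im=cv2.imread("pics/w3.png");m=viewer.camera_model("wrist");T=status.get_state()
p,s=fit(m,im,[box(.18,.1,0,.085)],(.5625,-.176,-.2)); print("deckfit",p.round(4),s,np.degrees(p[2]))
Ra=np.array([[np.cos(p[2]),-np.sin(p[2])],[np.sin(p[2]),np.cos(p[2])]])
print("socket",p[:2]+Ra@[.05,0],"slot",p[:2]+Ra@[-.05,0]); print("proj corners",proj(m,world(box(.18,.1,0,.085)[4:],p)).round(1).tolist())
g=cv2.cvtColor(im,6)
for n,(u,v) in dict(slot=(297,198),socket=(393,198)).items():
    w=g[v-35:v+35,u-22:u+22]; mk=(w<125).astype(np.uint8); k,l,st,c=cv2.connectedComponentsWithStats(mk)
    i=1+np.argmax(st[1:,4]); px=c[i]+[u-22,v-35]; print(n,st[i],px,at_z(m,px,.085)[0].round(4))
print("flange col",[(v,int(g[v,322:330].mean())) for v in range(244,300,1)])
Rt,ee=T["tcp_rot"],T["ee_pos"]
for z in (.0023-.0,.0073): print("expected flange edge z",z,proj(m,ee+Rt@np.array([.021,0,z])), proj(m,ee+Rt@np.array([.021,.015,z])))
```

```text
deckfit [ 0.5662 -0.1768 -0.2297] 194.60946655273438 -13.158381229602478
socket [ 0.61490169 -0.18821719] slot [ 0.51752724 -0.16545283]
proj corners [[261.0, 244.7], [429.2, 243.7], [436.8, 147.9], [255.2, 149.1]]
slot [ 16  16  12  40 387] [296.5994832  198.30232558] [ 0.5172 -0.1652  0.085 ]
socket [ 12  20  22  31 616] [392.96103896 197.6038961 ] [ 0.6139 -0.1877  0.085 ]
flange col [(244, 223), (245, 234), (246, 238), (247, 238), (248, 238), (249, 239), (250, 240), (251, 231), (252, 156), (253, 70), (254, 42), (255, 46), (256, 50), (257, 55), (258, 66), (259, 72), (260, 77), (261, 77), (262, 79), (263, 77), (264, 77), (265, 78), (266, 75), (267, 65), (268, 50), (269, 46), (270, 47), (271, 47), (272, 46), (273, 48), (274, 48), (275, 47), (276, 48), (277, 49), (278, 47), (279, 48), (280, 48), (281, 47), (282, 49), (283, 47), (284, 48), (285, 49), (286, 48), (287, 47), (288, 45), (289, 50), (290, 52), (291, 56), (292, 59), (293, 61), (294, 62), (295, 68), (296, 68), (297, 72), (298, 75), (299, 77)]
expected flange edge z 0.0023 [[326.62085609 255.52605418]] [[358.08036011 255.49063008]]
expected flange edge z 0.0073 [[326.5907747  252.01087921]] [[357.22760891 251.97623541]]
```

Socket at (0.6145, -0.188), slot at (0.5174, -0.1653), yaw -13.2°; the tool is already aligned with that. I'll go above the socket.

```bash
python3 -m inch '[0.37,3.47,0,0,1, 0.38,3.47,0,0,1, 0,0,5,0,1, 0,0,5,0,1, 0,0,4.5,0,1, 0,0,2.5,0,1, 0,0,0,0,1, 0,0,0,0,1]'
python3 - <<'E'
from h import *
T=status.get_state();print(T["ee_pos"],T["tcp_rot"][:,0]);d=np.array([.6145,-.188,.1143])-T["ee_pos"];print("to deck, tool cm",(T["tcp_rot"].T@d*100).round(2))
E
```

```text
clock: 9.52
ee_pos: [0.6153, -0.1888, 0.1306]
tcp_rot: [[0.234, 0.972, 0.001], [0.972, -0.234, -0.0], [0.0, 0.001, -1.0]]
wrist_force: [-0.2, -0.4, -0.6]
finger_gap: 0.189
finger_force: 30.0
[ 0.61534877 -0.18877051  0.1305579 ] [2.33829729e-01 9.72277541e-01 2.01232510e-04]
to deck, tool cm [ 0.05 -0.1   1.63]
```

```bash
python3 -m inch '[0.03,-0.05,1.0,0,1, 0,0,0.5,0,1, 0,0,0.3,0,1, 0,0,0.2,0,1, 0,0,0,0,1, 0,0,0,0,1]'
```

```text
clock: 10.28
ee_pos: [0.6144, -0.189, 0.1094]
tcp_rot: [[0.235, 0.972, 0.0], [0.972, -0.235, -0.0], [-0.0, 0.0, -1.0]]
wrist_force: [1.6, -0.9, -0.8]
finger_gap: 0.191
finger_force: 30.0
```

```bash
python3 -m inch '[0,0,0.4,0,1, 0,0,0.4,0,1, 0,0,0.4,0,1, 0,0,0.4,0,1, 0,0,0.1,0,1, 0,0,0,0,1, 0,0,0,0,1]'
```

```text
clock: 11.15
ee_pos: [0.6144, -0.189, 0.0923]
tcp_rot: [[0.235, 0.972, 0.0], [0.972, -0.235, -0.0], [-0.0, 0.0, -1.0]]
wrist_force: [2.3, -1.0, -3.1]
finger_gap: 0.192
finger_force: 30.0
```

```bash
python3 -m inch '[0,0,0.1,0,1, 0,0,0.05,0,1, 0,0,0,0,1, 0,0,0,0,1]'
```

```text
clock: 11.65
ee_pos: [0.6144, -0.189, 0.0922]
tcp_rot: [[0.235, 0.972, 0.001], [0.972, -0.235, 0.0], [0.001, 0.001, -1.0]]
wrist_force: [-0.2, 1.2, 11.8]
finger_gap: 0.189
finger_force: 30.0
```

Seated: it stopped at the deck with 12 N. Release and rise.

```bash
python3 -m inch '[0,0,0,0,0.6, 0,0,0,0,0.6, 0,0,0,0,0.6, 0,0,0,0,0.6, 0,0,-2,0,0.6, 0,0,-4,0,0.6, 0,0,-5,0,0.6, 0,0,-5,0,0.6]' && python3 -m inch '[0,0,-4,0,0.6, 3.4,-5,0,0,0.6, 3.4,-5,0,0,0.6, 0,0,0,0,0.6]'
python3 - <<'E'
from h import *
im=viewer.camera("wrist");m=viewer.camera_model("wrist");cv2.imwrite("pics/w4.png",im[:,:,::-1])
for z in (.09,.115): print(proj(m,[(.6145,-.188,z)]))
print([(d["extent"],d["p"]) for d in viewer.spot_in("plug","wrist")])
E
```

```text
clock: 12.65
ee_pos: [0.614, -0.1891, 0.2537]
tcp_rot: [[0.235, 0.972, 0.001], [0.972, -0.235, -0.0], [-0.0, 0.001, -1.0]]
wrist_force: [0.8, -0.5, 0.3]
finger_gap: 0.403
finger_force: 0.0
clock: 13.15
ee_pos: [0.5303, -0.0963, 0.2921]
tcp_rot: [[0.231, 0.973, -0.0], [0.973, -0.231, 0.003], [0.002, -0.001, -1.0]]
wrist_force: [0.9, -1.0, -0.1]
finger_gap: 0.403
finger_force: 0.0
[[421.12730498 270.00599125]]
[[427.31508738 279.54696992]]
[([423.7, 276.1, 35.4, 45.6], 0.84), ([378.3, 260.9, 172.0, 109.1], 0.55)]
```

View pics/w4.png

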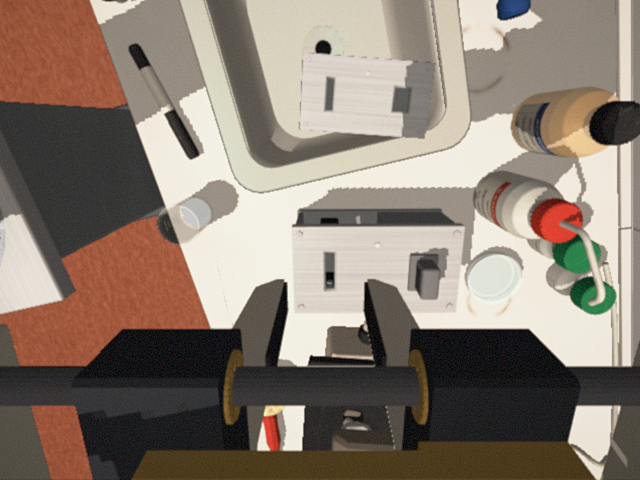

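The plug sits flush in the socket at (425,276), let go. Now on to the stand.

```bash
python3 -m inch '[4.98,-2.85,0.2,0,0.5, 4.98,-2.85,0.2,0,0.5, 4.98,-2.85,0.2,0,0.5, 4.98,-2.85,0.2,0,0.5, 4.98,-2.85,0.2,0,0.5, 4.98,-2.85,0.2,0,0.5, 4.98,-2.85,0.2,0,0.5, 4.98,-2.85,0.2,0,0.5]' && python3 -m inch '[0,0,0,0,0.5, 0,0,0,0,0.5]'
python3 - <<'E'
from fit import *
T=status.get_state();im=viewer.camera("wrist");m=viewer.camera_model("wrist");cv2.imwrite("pics/w5.png",im[:,:,::-1]); im=im[:,:,::-1].copy()
for n in ("blade","stand"):
  for d in viewer.outline_of(n,"wrist"):
    mk=d["mask"].astype(np.uint8); c=max(cv2.findContours(mk,0,1)[0],key=cv2.contourArea)
    print(n,d["extent"],round(d["p"],2),cv2.approxPolyDP(c,3,True)[:,0].tolist())
S=[box(.05,.08,0,.05)];H=[box(.014,.04,.072,.118),box(.018,.05,.066,.072)]
for nm,q in (("stand",S),("blade",H),("both",S+H)):
    p,s=fit(m,im,q,(.40,.345,-.15),win=.016,ang=.2); print(nm,p.round(4),round(s/len(q)/4,1),round(np.degrees(p[2]),1))
draw(im,m,S+H,p,0,(220,60,460,380),2,"pics/w5c.png")
E
```

```text
clock: 14.25
ee_pos: [0.4061, 0.343, 0.2754]
tcp_rot: [[0.237, 0.972, 0.002], [0.972, -0.237, 0.0], [0.001, 0.001, -1.0]]
wrist_force: [0.8, 0.1, 0.5]
finger_gap: 0.5
finger_force: 0.0
clock: 14.5
ee_pos: [0.4062, 0.3408, 0.2749]
tcp_rot: [[0.236, 0.972, 0.001], [0.972, -0.236, -0.001], [-0.001, 0.001, -1.0]]
wrist_force: [0.1, -0.6, 1.2]
finger_gap: 0.499
finger_force: 0.0
blade [406.7, 159.9, 40.2, 19.7] 0.91 [[427, 162], [420, 151], [387, 157], [391, 168], [408, 169]]
stand [318.8, 191.0, 78.0, 97.6] 0.88 [[348, 146], [281, 157], [296, 234], [316, 235], [308, 181], [322, 177], [329, 194], [331, 233], [346, 232], [350, 226], [358, 225]]
stand [ 0.4016  0.3475 -0.0824] 58.3 -4.7
blade [ 0.4036  0.3467 -0.0499] 47.2 -2.9
both [ 0.4029  0.3471 -0.0687] 49.0 -3.9
```

View pics/w5c.png

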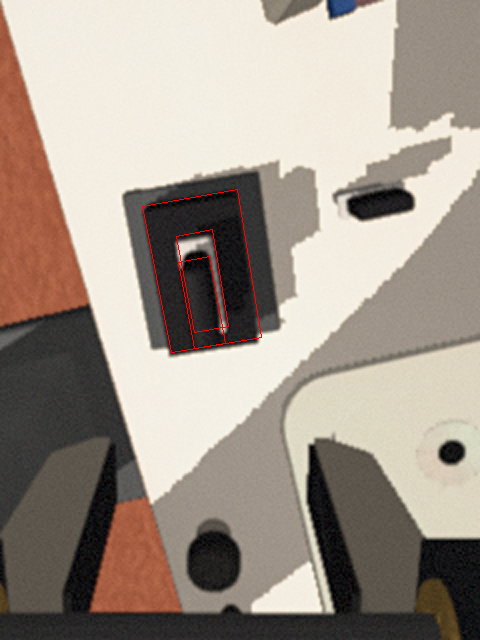

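The overlay matches the stand and the blade's 18 x 50 mm shoulder and handle, which confirms the size. The blade is at (0.4025, 0.347) with yaw about -4.3°. Align and descend.

```bash
python3 -m inch '[0,0,0,-0.162,0.5, 0.59,-0.42,0,0,0.5, 0,0,5,0,0.5, 0,0,5,0,0.5, 0,0,0,0,0.5, 0,0,0,0,0.5]'
```

```text
clock: 15.4
ee_pos: [0.4019, 0.3479, 0.1762]
tcp_rot: [[0.077, 0.997, 0.001], [0.997, -0.077, 0.001], [0.001, 0.001, -1.0]]
wrist_force: [0.0, 0.0, 0.0]
finger_gap: 0.498
finger_force: 0.0
```

```bash
python3 -m inch '[0,0,3,0,0.5, 0,0,3,0,0.5, 0,0,2,0,0.5, 0,0,1.5,0,0.5, 0,0,0.3,0,0.5, 0,0,0,0,0.5, 0,0,0,0,0.5]'
```

```text
clock: 16.27
ee_pos: [0.4015, 0.348, 0.0776]
tcp_rot: [[0.075, 0.997, 0.001], [0.997, -0.075, 0.001], [0.001, 0.001, -1.0]]
wrist_force: [0.5, -0.2, 0.6]
finger_gap: 0.503
finger_force: 0.0
```

```bash
python3 -m inch '[0,0,0,0,1, 0,0,0,0,1, 0,0,0,0,1, 0,0,0,0,1, 0,0,0,0,1, 0,0,0,0,1]'
```

```text
clock: 17.02
ee_pos: [0.4012, 0.3477, 0.0768]
tcp_rot: [[0.075, 0.997, 0.0], [0.997, -0.075, 0.0], [0.0, 0.0, -1.0]]
wrist_force: [0.2, -0.8, 0.8]
finger_gap: 0.148
finger_force: 30.0
```

```bash
python3 -m inch '[0,0,-1.5,0,1, 0,0,-2,0,1, 0,0,-2,0,1, 0,0,-3,0,1, 0,0,-5,0,1, 0,0,-5,0,1, 0,0,-5,0,1, 0,0,0,0,1]'
```

```text
clock: 18.02
ee_pos: [0.4023, 0.3483, 0.3162]
tcp_rot: [[0.075, 0.997, 0.004], [0.997, -0.075, 0.006], [0.006, 0.004, -1.0]]
wrist_force: [0.1, 0.0, -2.1]
finger_gap: 0.152
finger_force: 30.0
```

```bash
python3 -m inch '[-4,1.2,0,0,1, -5.6,1.7,0,0,1, -5.6,1.7,0,0,1, -5.6,1.7,0,0,1, -5.6,1.7,0,0,1, -5.6,1.7,0,0,1, -5.6,1.7,0,0,1, -5.6,1.7,0,0,1]' && python3 -m inch '[-4.5,1.4,0,0,1, -2.7,0.8,0,0,1, 0,0,0,0.155,1, 0,0,0,0,1, 0,0,0,0,1]'
python3 - <<'E'
from h import *
T=status.get_state();im=viewer.camera("wrist");cv2.imwrite("pics/w6.png",im[:,:,::-1])
d=np.array([.5174,-.1655,.0])-T["ee_pos"];print(T["ee_pos"],"tool cm",(T["tcp_rot"].T@d*100).round(2),np.degrees(np.arctan2(*T["tcp_rot"][1::-1,1])))
E
```

```text
clock: 19.02
ee_pos: [0.4987, -0.0946, 0.3114]
tcp_rot: [[0.075, 0.997, -0.001], [0.997, -0.075, 0.0], [0.0, -0.001, -1.0]]
wrist_force: [0.0, 1.3, -1.7]
finger_gap: 0.15
finger_force: 30.0
clock: 19.65
ee_pos: [0.5156, -0.1658, 0.3115]
tcp_rot: [[0.224, 0.975, -0.001], [0.975, -0.224, 0.0], [0.0, -0.001, -1.0]]
wrist_force: [0.5, 0.1, -0.7]
finger_gap: 0.145
finger_force: 30.0
[ 0.51556259 -0.16575507  0.31149215] tool cm [ 0.06  0.2  31.15] -12.954480862328232
```

Run:
```python
from h import *
T=status.get_state();m=viewer.camera_model("wrist");g=cv2.imread("pics/w6.png",0)
f=lambda *q:proj(m,T["ee_pos"]+T["tcp_rot"]@np.array(q))[0].round(1)
print("shoulder top",f(.025,0,.0048),f(.025,.009,.0048),"bot",f(.025,0,.0108),"per mm",f(.026,0,.0048)-f(.025,0,.0048),"tip",f(.02,0,.0708),f(.02,.004,.0708),f(.02,-.004,.0708),"handle top",f(.02,0,-.0412))
print("col",[(v,int(g[v,323:330].mean())) for v in range(185,275)])
print("rowprof 225",[int(x) for x in g[225,300:352]]); print("rowprof shoulder",[int(x) for x in g[251,300:352]])
```

```text
shoulder top [326.5 245.9] [345.3 245.8] bot [326.5 242. ] per mm [ 0. -2.] tip [326.2 220.8] [332.4 220.8] [320.1 220.8] handle top [326.9 298.9]
col [(185, 96), (186, 97), (187, 96), (188, 96), (189, 96), (190, 96), (191, 95), (192, 94), (193, 95), (194, 98), (195, 95), (196, 95), (197, 95), (198, 96), (199, 95), (200, 97), (201, 97), (202, 97), (203, 96), (204, 94), (205, 95), (206, 96), (207, 96), (208, 95), (209, 94), (210, 96), (211, 97), (212, 97), (213, 85), (214, 54), (215, 25), (216, 23), (217, 34), (218, 53), (219, 78), (220, 103), (221, 137), (222, 166), (223, 196), (224, 220), (225, 223), (226, 195), (227, 111), (228, 67), (229, 74), (230, 74), (231, 76), (232, 74), (233, 75), (234, 74), (235, 76), (236, 75), (237, 75), (238, 74), (239, 76), (240, 76), (241, 75), (242, 77), (243, 76), (244, 76), (245, 76), (246, 77), (247, 75), (248, 77), (249, 74), (250, 77), (251, 84), (252, 95), (253, 108), (254, 119), (255, 124), (256, 122), (257, 124), (258, 124), (259, 124), (260, 123), (261, 125), (262, 125), (263, 118), (264, 88), (265, 39), (266, 10), (267, 8), (268, 11), (269, 14), (270, 10), (271, 8), (272, 11), (273, 8), (274, 9)]
rowprof 225 [220, 222, 220, 222, 221, 222, 222, 221, 219, 220, 220, 220, 220, 220, 220, 221, 220, 219, 220, 224, 221, 220, 223, 223, 223, 222, 225, 225, 224, 223, 224, 220, 219, 220, 221, 217, 220, 218, 218, 219, 220, 217, 221, 219, 223, 217, 219, 218, 220, 220, 218, 218]
rowprof shoulder [238, 238, 238, 240, 239, 239, 242, 226, 130, 69, 78, 78, 80, 88, 84, 82, 86, 83, 91, 86, 85, 82, 88, 86, 79, 86, 85, 82, 91, 84, 83, 84, 83, 83, 91, 83, 83, 91, 82, 82, 81, 82, 85, 159, 238, 241, 239, 237, 237, 237, 236, 236]
```

Run:
```python
from h import *
from scipy.optimize import least_squares
T=status.get_state();m=viewer.camera_model("wrist");g=cv2.imread("pics/w6.png",0)
f=lambda q:proj(m,T["ee_pos"]+T["tcp_rot"]@np.array(q))[0]
pts=[((.025,.0048),252.5),((.02,.0048),264.5),((.02,.0708),226.9)]
def res(p,full=True):
    dx,dz,th=p; return [f((x+dx-th*(z+.019),0,z+dz))[1]-v for (x,z),v in pts]
s=least_squares(res,[0,0,0],x_scale=[.001,.001,.01],diff_step=1e-3);print("dx,dz,tilt",s.x,res(s.x))
s=least_squares(lambda p:res([p[0],0,p[1]]),[0.001,.001],x_scale=[.001,.01],diff_step=1e-3);print("dz=0: dx,tilt",s.x,res([s.x[0],0,s.x[1]]))
for v in (229,232,236,240,244,248,258): 
    r_=g[v,295:360].astype(float); i=np.where(r_<(110 if v<255 else 165))[0]+295; print(v,i.min(),i.max(),(i.min()+i.max())/2)
print(f((.02,0,.0708)),f((.02,0,.03)))
```

```text
dx,dz,tilt [ 0.00957359 -0.03303306  0.04897914] [np.float64(2.2964741219766438e-11), np.float64(2.4556356947869062e-11), np.float64(8.924416761146858e-12)]
dz=0: dx,tilt [-0.00392259  0.0022053 ] [np.float64(1.1565178035426698), np.float64(-1.1753314212884334), np.float64(-2.772890184132848e-08)]
229 320 330 325.0
232 320 330 325.0
236 320 331 325.5
240 320 331 325.5
244 319 331 325.0
248 319 331 325.0
258 308 343 325.5
[326.2448197  220.82417132] [326.39496627 239.8208798 ]
```

The blade sits about 3.7 mm along -x of the tool in the grip, with no tilt. I'll compensate for that and descend to about 10 mm above the deck.

```bash
python3 -m inch '[0.39,0.23,0,0,1, 0,0,4,0,1, 0,0,5,0,1, 0,0,4,0,1, 0,0,1.5,0,1, 0,0,0,0,1, 0,0,0,0,1]'
python3 - <<'E'
from h import *
T=status.get_state();im=viewer.camera("wrist");m=viewer.camera_model("wrist");cv2.imwrite("pics/w7.png",im[:,:,::-1]);g=cv2.imread("pics/w7.png",0)
Rt=T["tcp_rot"];e=[status.get_state()["ee_pos"] for _ in range(1)][0]
print("slot in tool cm",(Rt.T@(np.array([.5174,-.1657,.085])-e)*100).round(2))
f=lambda *q:proj(m,e+Rt@np.array(q))[0].round(1)
print("tip exp",f(.02-.0037,0,.0708)); S=lambda x,y:proj(m,[(.5662+np.cos(.2297)*x+np.sin(.2297)*y,-.1768-np.sin(.2297)*x+np.cos(.2297)*y,.085)])[0].round(1)
print("slot mouth far +y edge",S(-.05,.021),S(-.05,.023),S(-.055,.021),S(-.045,.021),"deck edge +y",S(-.05,.05),"deck -x corners",S(-.09,.05),S(-.09,0))
print([(v,int(g[v,323:328].mean())) for v in range(150,245)])
E
```

```text
clock: 20.58
ee_pos: [0.52, -0.1634, 0.1682]
tcp_rot: [[0.228, 0.974, 0.002], [0.974, -0.228, -0.0], [0.0, 0.002, -1.0]]
wrist_force: [0.1, 0.1, -1.8]
finger_gap: 0.152
finger_force: 30.0
slot in tool cm [-0.28 -0.22  8.33]
tip exp [326.3 226.4]
slot mouth far +y edge [323.1 218.4] [323.1 215.6] [315.8 218.4] [330.4 218.4] deck edge +y [322.9 176. ] deck -x corners [262.6 176.1] [266.2 247.5]
[(150, 145), (151, 145), (152, 145), (153, 145), (154, 146), (155, 146), (156, 147), (157, 146), (158, 146), (159, 147), (160, 145), (161, 148), (162, 148), (163, 141), (164, 114), (165, 75), (166, 78), (167, 89), (168, 91), (169, 92), (170, 91), (171, 93), (172, 89), (173, 92), (174, 89), (175, 84), (176, 74), (177, 101), (178, 159), (179, 197), (180, 204), (181, 202), (182, 204), (183, 209), (184, 212), (185, 213), (186, 216), (187, 214), (188, 214), (189, 212), (190, 214), (191, 214), (192, 207), (193, 185), (194, 177), (195, 178), (196, 178), (197, 178), (198, 173), (199, 176), (200, 187), (201, 199), (202, 200), (203, 201), (204, 199), (205, 201), (206, 201), (207, 207), (208, 214), (209, 214), (210, 214), (211, 212), (212, 208), (213, 206), (214, 209), (215, 211), (216, 213), (217, 197), (218, 165), (219, 135), (220, 99), (221, 88), (222, 91), (223, 92), (224, 92), (225, 92), (226, 85), (227, 76), (228, 75), (229, 75), (230, 76), (231, 74), (232, 76), (233, 77), (234, 76), (235, 76), (236, 75), (237, 77), (238, 74), (239, 77), (240, 76), (241, 75), (242, 77), (243, 75), (244, 78)]
```

Run:
```python
from h import *
g=cv2.imread("pics/w7.png",0);m=viewer.camera_model("wrist")
for v in (219,221,223,225,229,232,236,240): print(v,[int(x) for x in g[v,306:346]])
for _ in range(4):
    viewer.camera("wrist"); T=status.get_state(); print(T["ee_pos"].round(4),(T["tcp_rot"].T@(np.array([.5174,-.1662,.085])-T["ee_pos"])*100).round(2))
```

```text
219 [216, 217, 219, 218, 220, 220, 211, 176, 138, 128, 124, 123, 118, 119, 122, 123, 130, 131, 130, 137, 140, 141, 140, 140, 159, 193, 180, 124, 121, 124, 124, 122, 121, 121, 121, 124, 125, 123, 124, 122]
221 [216, 208, 212, 214, 212, 213, 208, 172, 135, 126, 110, 93, 95, 89, 94, 92, 90, 90, 85, 90, 85, 91, 86, 96, 141, 181, 178, 124, 111, 119, 122, 115, 126, 119, 125, 122, 117, 119, 116, 126]
223 [215, 216, 214, 213, 218, 213, 211, 177, 140, 123, 113, 96, 90, 92, 95, 92, 96, 94, 92, 94, 91, 90, 87, 94, 118, 116, 112, 102, 118, 120, 119, 124, 122, 121, 121, 122, 122, 125, 119, 124]
225 [215, 214, 216, 214, 217, 217, 210, 176, 143, 129, 113, 95, 96, 93, 92, 90, 92, 92, 92, 94, 92, 90, 93, 99, 112, 107, 96, 103, 116, 124, 120, 120, 121, 120, 121, 120, 123, 122, 123, 124]
229 [219, 214, 217, 216, 215, 218, 212, 178, 138, 125, 111, 90, 89, 85, 71, 74, 77, 78, 80, 76, 72, 73, 74, 76, 77, 81, 97, 106, 120, 126, 124, 123, 116, 122, 119, 120, 124, 123, 122, 124]
232 [216, 217, 215, 215, 214, 219, 209, 175, 139, 112, 104, 92, 88, 80, 78, 76, 74, 75, 76, 80, 76, 75, 74, 72, 77, 79, 92, 110, 117, 119, 123, 119, 122, 120, 125, 122, 122, 119, 121, 120]
236 [219, 217, 216, 216, 217, 219, 211, 180, 144, 128, 108, 91, 89, 79, 77, 73, 75, 79, 72, 74, 75, 77, 76, 79, 75, 78, 93, 108, 118, 121, 120, 124, 122, 122, 123, 124, 124, 125, 119, 124]
240 [218, 217, 216, 214, 218, 218, 213, 192, 142, 128, 110, 94, 88, 83, 78, 74, 77, 73, 81, 73, 77, 77, 77, 79, 79, 79, 84, 107, 118, 125, 121, 122, 123, 124, 121, 121, 123, 122, 121, 120]
[ 0.5199 -0.1633  0.1682] [-0.34 -0.2   8.32]
[ 0.5198 -0.1632  0.1681] [-0.35 -0.18  8.31]
[ 0.5196 -0.1632  0.1679] [-0.35 -0.16  8.29]
[ 0.5195 -0.1631  0.1677] [-0.35 -0.15  8.26]
```

Blade is 1.7 mm to the right of the slot centre (325.8 vs 323.2 px), and in x it's aligned. Correct and enter.

```bash
python3 -m inch '[-0.02,-0.17,0,0,1, 0,0,0.5,0,1, 0,0,0.5,0,1, 0,0,0.3,0,1, 0,0,0.2,0,1, 0,0,0.1,0,1, 0,0,0,0,1, 0,0,0,0,1]'
```

```text
clock: 21.82
ee_pos: [0.5176, -0.163, 0.1509]
tcp_rot: [[0.228, 0.974, 0.0], [0.974, -0.228, -0.0], [-0.0, 0.0, -1.0]]
wrist_force: [1.5, -0.3, -3.3]
finger_gap: 0.151
finger_force: 30.0
```

```bash
python3 -m inch '[0,0,0.4,0,1, 0,0,0.5,0,1, 0,0,0.5,0,1, 0,0,0.5,0,1, 0,0,0.4,0,1, 0,0,0.2,0,1, 0,0,0,0,1, 0,0,0,0,1]'
```

```text
clock: 22.82
ee_pos: [0.5176, -0.163, 0.1259]
tcp_rot: [[0.228, 0.974, 0.0], [0.974, -0.228, -0.0], [-0.0, 0.0, -1.0]]
wrist_force: [3.9, -0.1, -3.7]
finger_gap: 0.15
finger_force: 30.0
```

```bash
python3 -m inch '[0,0.05,0,0,1, 0,0,0,0,1, 0,0,0,0,1, 0,0,0,0,1, 0,0,0,0,1]'
```

```text
clock: 23.45
ee_pos: [0.5177, -0.163, 0.1258]
tcp_rot: [[0.228, 0.974, -0.0], [0.974, -0.228, 0.0], [0.0, -0.0, -1.0]]
wrist_force: [1.6, -1.7, -0.7]
finger_gap: 0.144
finger_force: 30.0
```

Run:
```python
from h import *
F=[];
for _ in range(6): im=viewer.camera("wrist"); T=status.get_state(); F.append(T["wrist_force"])
print(np.mean(F,0),T["ee_pos"],T["finger_force"])
g=cv2.cvtColor(im,7); print([(v,int(g[v,323:330].mean())) for v in range(246,268)])
print(proj(viewer.camera_model("wrist"),(.6144,-.1888,.12)),[(d["extent"],d["p"]) for d in viewer.spot_in("plug","wrist")])
```

```text
[ 0.92141844 -0.82108181 -1.30203588] [ 0.51768241 -0.16302163  0.12581944] 29.999453723430634
[(246, 76), (247, 77), (248, 75), (249, 74), (250, 76), (251, 85), (252, 97), (253, 106), (254, 119), (255, 123), (256, 123), (257, 123), (258, 123), (259, 124), (260, 124), (261, 123), (262, 125), (263, 117), (264, 90), (265, 37), (266, 7), (267, 9)]
[[524.8627419  297.80581369]] [([502.9, 283.1, 76.7, 86.9], 0.68), ([324.2, 302.1, 41.8, 133.1], 0.46)]
```

No slip (the shoulder edge rows haven't changed), and the load is just the blade's weight. Handing in.

```bash
python3 -c "
from station import r
print(r.finish_job())"
```

```text
the job is handed in; nothing more can be done
None
```

I handed the job in at about 24 s, though the hand-in returned no verdict: the plug is fully home and let go, and the blade is held upright in the slot with its tip about 30 mm below the deck and almost no load on the tester.

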